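# Seat a slotted taper chuck on the drive rig

### The job

Fit the drill chuck to the drive rig: take it out of the tool rack and lower its tapered shank into the rig's upright spindle. The spindle has stopped at some odd angle, so let the chuck rest lightly on the two drive dogs and turn it until its flange slots drop over them, then press it home with a light push until the spring catch has it. Let go of it, standing straight and fully home; never force it down while it is still standing on the dogs, and leave the other things where they are.

Things in the scene. Friction and masses are not known exactly. Their poses are not given: they have to be found in the camera images.
- chuck_grip (a point): Middle of the keyless drill chuck to be fitted: upright dark knurled steel cylinder 40 mm across, from 26 mm below to 20 mm above this point (on its axis); nose cone and jaws reach 40 mm above, the stud's end is 88 mm below. It stands by its flange in one of the rack's two holes. z up its axis; x and -x point through its two drive slots (a half turn makes no difference). About 0.45 kg.
- chuck_flange (a point): Centre of the underside of the chuck's round flange, on its axis 40 mm below chuck_grip, same axes. Flange 46 mm across, 10 mm thick, with two opposite drive slots 11 mm wide, cut in from the rim to 15 mm from the axis. Below it the tapered shank, 25.4 mm across at the top and 16 mm at the bottom, 32 mm long, then a pull stud 12 mm across.
- chuck: The same chuck as a whole, with its shank. Origin on its axis at the top of the taper, 42 mm below chuck_grip; axes as there.
- rig: Drive rig fixed to the table: clear base plate 300 x 120 mm; aluminium worm gearbox block 80 x 84 mm, 91 mm high; out of its top stands the steel spindle, 59 mm across, up to 120 mm; a black motor lies along +x, its top at 71 mm. Origin on the table under the spindle's axis, x towards the motor, z up. The worm locks the spindle: it does not turn by hand.
- nose (a point): Centre of the spindle's flat upper face, 120 mm above the table, on the axis of its taper bore (mouth 25.4 mm across, narrowing 7 mm in 24 mm); axes as the rig. Fully home, the taper carries the chuck, a gap of 2 mm is left under its flange and chuck_grip is 42 mm above this point. While the flange stands on the dogs, the shank has 1 mm of play all round in the bore.
- dog_tops (a point): Point on the spindle's axis level with the tops of its two drive dogs, 10 mm above nose, axes as the rig. The dogs stand opposite one another, 8.5 mm wide, 16.5 to 25 mm from the axis. Their angle is not measured (seen from above): their line lies up to 43 degrees either way of the rig's x. Unless the slots are within 3 degrees of it, the flange stops on them, chuck_grip 40 mm above this point.
- catch (a point): Point on the spindle's axis 40 mm below nose, inside: three spring balls that snap behind the pull stud's knob. Once the slots are over the dogs the chuck drops freely 3.5 mm from the dogs' tops (chuck_grip then about 46.5 mm above nose); there the balls begin to resist. About 10 N pushes it through; the last 2 mm the catch pulls it home, onto the solid taper.
- rack: Plywood tool rack fixed to the table, 90 x 200 mm, its upper face 85 mm above the table, with two round holes 28 mm across at y = -50 and +50 mm. Origin on the table under its middle, y along the row of holes, z up.
- centre: A steel lathe centre with the same shank and flange, 46 mm across, standing in the rack's other hole and ending in a cone point 42 mm above the rack. Not to be used. Origin on its axis 2 mm below the upper face of the rack, z up.
- scale: Flat bench scale lying beyond the rack, 110 x 150 mm, 26 mm high, to be left alone. Origin under its middle.
- tape: Roll of amber tape lying flat on the table, 72 mm across, 20 mm high, to be left alone. Origin under its middle.
- driver: Screwdriver about 170 mm long lying on the table to the right, to be left alone.
Not all that is in view belongs to the job. What is meant by the rack is not red, and is the larger of those in its own colour.

How it is judged:
By the outcome, as a careful person would: the job done as asked, in the order asked, and still so for the second after the job is handed in, with the robot touching nothing.
It also fails if it takes over 58 s, if anything falls off the work surface, if the arm or the gripper's body presses on something with over 40 N, if the wrist force passes 120 N, or if a joint passes its speed limit or range.

### The arm

A 6-joint arm with a two-finger parallel gripper is mounted at the origin on the work surface. World frame = base frame: x ahead of the robot, y to its left, z up, the work surface at z = 0. Lengths are in mm, angles in rad, forces in N, time in s.
With the tool pointing down it reaches from about 300 to 750 mm from the base axis. Payload 8.5 kg.
Tool frame: the origin (TCP) lies midway between the tips of the shut fingers; the grasp point (between the pads) lies 19 mm behind it (bot.grasp_offset is the z of the grasp point in the tool frame, in mm); z points along the fingers, y is the line along which they close (so a half turn about z gives the same grasp; the last joint's range is limited). The gripper opens to 88 mm and grips with 3 to 60 N. Pads are 18 mm wide; open, the fingers measure 123 mm over their backs; the gripper's body (75 mm by 187 mm) begins 45 mm behind the grasp point.
Start: joints at [-1.4, 0.381, 1.297, -0, 1.464, -0.215], TCP at [206.958, -509.557, 238.748] pointing down, gripper open.
Joint ranges: [-3.11, 3.11], [-0.89, 2.33], [0.22, 2.48], [-1.42, 4.56], [0.17, 2.85], [-2.88, 2.88]. Speed limits (rad/s): [2.39, 2.39, 3.14, 3.14, 3.14, 3.14].

### API

Orientations are given as a rotation vector (axis times angle).
In Python, from station import readout, viewer, order, bot gives the robot as it stands. The module is installed in compiled form; this text tells all that it offers.
- The arm moves only by the tool arm_command, never from a script. Its argument "deltas" is a list of rows, each an object with "grip": the finger opening in mm, from 0 to 88.1; "xyz": the shift along the world's x, y, z in mm, a list of three; "yaw": the turn about the world's z in rad. A call has exactly 10 rows; each row shifts and turns the commanded pose from where the row before left it; what a row does not reach is not made up. A row lasts 1/10 s, in which the tool goes at most 50 mm and 8.59 degrees, less where a joint would pass 70% of its speed; a pose out of reach is approached as far as the arm can. A call is refused whole if a number of a shift passes 50 or a number of a turn 0.15, either way. A call with a gripper value outside its range is refused whole. The fingers move at their own pace and stop on an object; "newtons" is the grip in N (left out, the last holds). Time passes only in rows, so rows that do not move let the fingers close, or fill a call up. It gives the time, the measured TCP pose, the force, the opening and the grip force at its end, in the units of the state.
- readout.get_obs(): the state, without advancing time (a new reading comes with each control period).
- viewer.read_camera(name): name is "scene" or "top"; returns a dict with "img" (400x640x3 uint8, red, green, blue), "depth" (400x640 float32, mm along the optical axis (not along the pixel's ray), 0 where there is no reading), "fov_y" (degrees; the focal length in pixels is half the picture's height over the tangent of half this angle, whatever the lens; pixels are square), "cx", "cy" (the principal point, pixels), "dist" ([k1, k2, p1, p2, k3] as OpenCV has them; the pictures are not rectified), "R" (3x3) and "t" (3): a world point X has camera coordinates R X + t. Camera axes: x right, y down, z forward; pixel columns grow to the right and rows downward; lengths in mm; the calibration is good to about 2 mm. A picture is of the moment at which its call begins.
- order.sign_off(): hands the job in; it is judged then, once.
The state is a dict: "time": time; "joint_positions": joint angles; "joint_vel": joint speeds; "effort": joint torques, N m; "tcp_pos": TCP position; "orientation": TCP orientation; "ft_force": force on the tool from outside, world axes, zero at the start; "torque": the same for the moment, N m; "grip_width": finger opening in mm; "grasp_force": force on a finger pad.
Only numpy, scipy, OpenCV 4.12 (cv2) and the standard library are available. Lean on these libraries where they do the work, as an engineer would, in place of code of your own. Each camera call takes 0.05 s, during which the arm holds its last target. There are 200 camera calls.

## Working session

There is one attempt and no reset: what is moved stays moved. The work goes in short steps, Python scripts to look and compute and a tool call to move; the robot and the scene stay as the last step left them, time stands still between calls to the robot, and variables do not carry over. Pictures are saved under pics/ and viewed, at most 10 in all, crops included, and the job is handed in when it is done.

Besides the shell and the picture viewer there is one more tool, called after "Emit:" as name(argument=value, ...) on one line, values as JSON. arm_command: Moves the arm, as the interface text tells. Its arguments: {"type":"object","properties":{"deltas":{"type":"array","items":{"type":"object","properties":{"grip":{"type":"number"},"xyz":{"type":"array","items":{"type":"number"}},"yaw":{"type":"number"}}}},"newtons":{"type":"number"}},"required":["deltas"]}

```bash
mkdir -p pics; cat > h.py <<'E'
import numpy as np, cv2
from station import readout, viewer, order, bot
def shot(n):
    c=viewer.read_camera(n); h,w=c["img"].shape[:2]
    f=h/2/np.tan(np.radians(c["fov_y"])/2)
    c["K"]=np.array([[f,0,c["cx"]],[0,f,c["cy"]],[0,0,1.]])
    return c
def cloud(c):
    h,w=c["depth"].shape
    v,u=np.mgrid[:h,:w]
    p=cv2.undistortPoints(np.stack([u,v],-1).reshape(-1,1,2).astype(float),c["K"],np.array(c["dist"])).reshape(h,w,2)
    d=c["depth"].astype(float)
    X=np.dstack([p*d[...,None],d])
    W=(X-np.array(c["t"]))@np.array(c["R"])
    W[d==0]=np.nan
    return W
def proj(c,P):
    return cv2.projectPoints(np.array(P,float).reshape(-1,1,3),cv2.Rodrigues(np.array(c["R"]))[0],np.array(c["t"],float),c["K"],np.array(c["dist"]))[0].reshape(-1,2)
E
python3 - <<'E'
from h import *
for n in("scene","top"):
    c=shot(n); cv2.imwrite(f"pics/{n}0.png",c["img"][...,::-1]); W=cloud(c)
    np.save(n+"W.npy",W); print(n,c["fov_y"],-np.array(c["R"]).T@c["t"],np.array(c["R"])[2])
o=readout.get_obs(); print(o, bot.grasp_offset)
E
```

```text
scene 50.96875697437241 [1316.51608979  310.60765177  756.23969081] [-0.72240884 -0.36402402 -0.58788773]
top 52.80842369891558 [ 437.96367268 -124.11695774  963.69253815] [ 0.09674687  0.00406109 -0.99530073]
{'time': 0.1, 'joint_positions': array([-1.40031779e+00,  3.81153936e-01,  1.29813903e+00, -5.70125826e-06,
        1.46359539e+00, -2.15307898e-01]), 'joint_vel': array([ 6.33512040e-05,  3.36345991e-05, -3.20215779e-03,  9.48220616e-04,
       -3.14792700e-04,  5.63130772e-04]), 'effort': array([ 3.63593099e-03, -4.38656509e+01, -2.24909145e+01,  7.14539085e-02,
        3.42401024e-02, -6.86806857e-05]), 'tcp_pos': array([ 206.9091163 , -509.33741363,  238.20141171]), 'orientation': array([-3.08205612e+00, -6.01993569e-01, -3.66999165e-05]), 'ft_force': array([ 0.16873953,  0.21819085, -0.3504048 ]), 'torque': array([ 0.02944768, -0.00788474, -0.04089672]), 'grasp_force': 0.0, 'grip_width': 88.14991387254018} -18.700000000000003
```

View pics/top0.png

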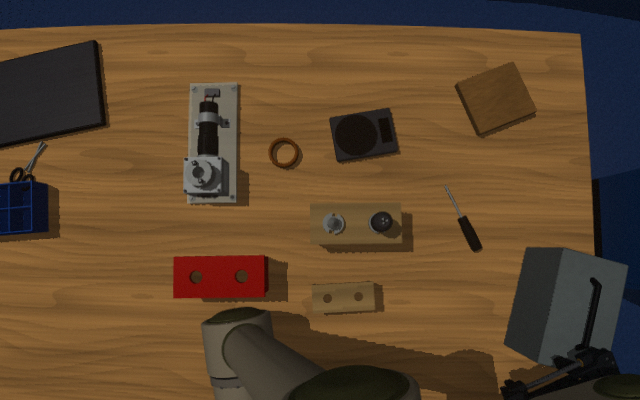

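View pics/scene0.png

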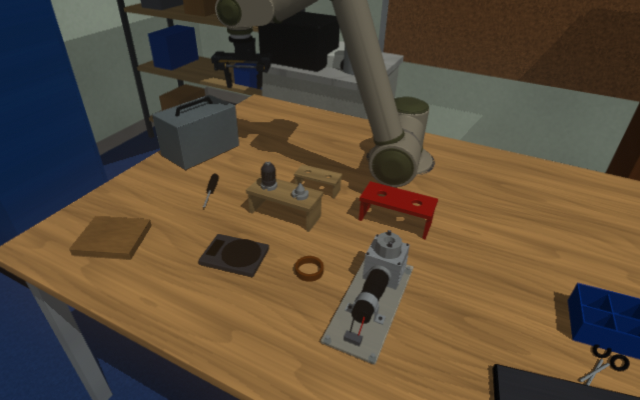

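The top view shows the chuck at about (381,222), the lathe centre at (333,223) and the spindle at (203,174). In the scene view the chuck is at (268,175) and the spindle at (388,243). Next I'll measure from depth.

```bash
python3 - <<'E'
from h import *
from scipy.optimize import least_squares
W=np.load("topW.npy"); S=np.load("sceneW.npy")
def circ(P,r):
    f=lambda p:np.hypot(P[:,0]-p[0],P[:,1]-p[1])-r
    s=least_squares(f,P[:,:2].mean(0),loss="soft_l1"); return s.x, np.abs(s.fun).mean()
for nm,(u,v) in dict(chuck=(381,222),centre=(333,223),spin=(203,174)).items():
    w=W[v-30:v+30,u-30:u+30].reshape(-1,3); w=w[~np.isnan(w[:,0])]
    print(nm,W[v,u].round(1),"zmax",np.sort(w[:,2])[-5:].round(1))
# rack top
R=W[198:252,306:408].reshape(-1,3); R=R[np.abs(R[:,2]-85)<4]
print("rack",R.mean(0),cv2.minAreaRect(R[:,:2].astype(np.float32)))
a=W[150:200,180:235].reshape(-1,3)
n=a[np.abs(a[:,2]-120)<4]; print("nose",n.mean(0),len(n),cv2.minEnclosingCircle(n[:,:2].astype(np.float32)))
d=a[a[:,2]>125.5]; print("dogs",d.round(1).tolist())
# chuck side in both clouds
for nm,C in(("top",W),("scene",S)):
    c0=W[222,381,:2]
    P=C.reshape(-1,3); m=(np.hypot(P[:,0]-c0[0],P[:,1]-c0[1])<45)&(P[:,2]>88)
    Q=P[m]; b=Q[(Q[:,2]>100)&(Q[:,2]<142)]
    print(nm,len(Q),len(b),circ(b,20) if len(b)>5 else 0, Q[:,2].max())
    n0=W[174,203,:2]; m=(np.hypot(P[:,0]-n0[0],P[:,1]-n0[1])<50)&(P[:,2]>96)&(P[:,2]<117)
    print(" spindle side",m.sum(),circ(P[m],29.5) if m.sum()>5 else 0)
for n,(u,v),(x,y) in(("top",(381,222),(0,0)),("top",(203,174),(0,0)),("scene",(268,180),(0,0)),("scene",(388,243),(0,0))):
    im=cv2.imread(f"pics/{n}0.png")[v-25:v+25,u-33:u+33]
    im=cv2.resize(im,(396,300),interpolation=cv2.INTER_CUBIC)
    im=np.clip(im*1.6,0,255).astype(np.uint8)
    globals().setdefault("L",[]).append(im)
cv2.imwrite("pics/crops.png",np.vstack([np.hstack(L[:2]),np.hstack(L[2:])]))
E
```

```text
chuck [ 479.9 -242.7  158.6] zmax [166.1 166.6 166.8 167.9 169. ]
centre [ 478.  -147.6  124.7] zmax [124.8 125.2 125.2 127.  127.3]
spin [586.6 146.7  68.4] zmax [130.9 131.1 131.2 132.4 132.4]
rack [ 481.46894245 -195.50340595   84.90120334] ((482.1434020996094, -198.6049041748047), (89.85334014892578, 200.59519958496094), 0.9349427819252014)
nose [581.51041638 141.85527975 119.52409641] 441 ((581.538818359375, 142.48687744140625), 29.92414093017578)
dogs [[603.8, 152.9, 130.9], [603.8, 150.8, 130.7], [604.5, 149.7, 127.4], [603.9, 146.5, 130.5], [602.1, 153.6, 128.4], [601.7, 150.7, 130.5], [601.9, 148.9, 129.5], [601.9, 146.6, 129.8], [599.9, 153.3, 128.8], [599.7, 150.8, 130.0], [599.9, 149.0, 128.8], [599.9, 146.8, 129.0], [597.0, 152.0, 132.4], [597.3, 150.3, 131.1], [597.4, 148.3, 130.7], [598.1, 147.3, 127.2], [596.2, 149.8, 125.7], [565.5, 136.0, 130.4], [565.5, 133.7, 130.8], [565.5, 131.7, 130.4], [563.5, 138.5, 129.1], [563.2, 135.7, 131.2], [563.1, 133.2, 132.4], [563.4, 131.6, 130.5], [563.9, 130.4, 127.3], [561.7, 138.9, 127.3], [561.5, 136.3, 128.8], [561.5, 134.1, 129.1], [561.4, 131.7, 129.9], [561.6, 130.0, 128.4], [559.4, 136.4, 128.2], [559.5, 134.4, 127.6], [559.3, 131.8, 129.2], [559.5, 129.9, 128.5], [557.7, 137.1, 125.6]]
top 417 42 (array([ 483.55018605, -247.91129841]), np.float64(0.2616756827028534)) 168.9700992754166
 spindle side 166 (array([581.52046807, 141.41835175]), np.float64(8.284947973347379))
scene 370 182 (array([ 482.00105332, -248.12080324]), np.float64(1.3077054615419552)) 164.04813909769214
 spindle side 223 (array([582.18558562, 140.09192283]), np.float64(4.687679761200148))
```

View pics/crops.png

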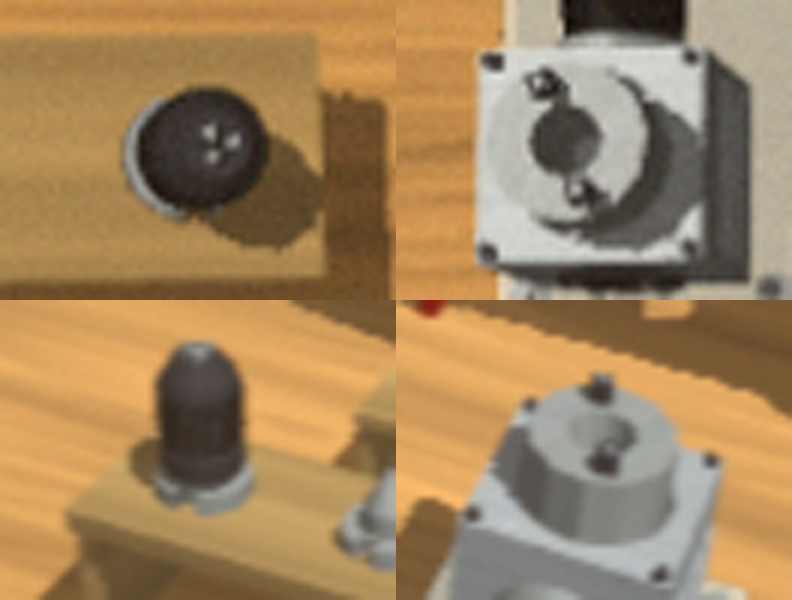

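The crops show the flange slot at about (264,187) in the scene view. The spindle's dogs lie at about 22.6° in world, with the bore at (581.5,142.2). The chuck is at (482.9,-248.6), and its height of about 165 matches the sizes given. The current yaw suits the grasp, so I'll go above the chuck.

Emit:
arm_command(deltas=[{"xyz":[0,0,40],"grip":88},{"xyz":[34.5,32.5,0]},{"xyz":[34.5,32.5,0]},{"xyz":[34.5,32.5,0]},{"xyz":[34.5,32.5,0]},{"xyz":[34.5,32.5,0]},{"xyz":[34.5,32.5,0]},{"xyz":[34.5,32.5,0]},{"xyz":[34.5,33,0]},{"xyz":[0,0,0]}], newtons=30)

```text
validation failed for argument at $.de...
```

Emit:
arm_command(deltas=[{"xyz":[0,0,40],"yaw":0,"grip":88},{"xyz":[34.5,32.5,0],"yaw":0,"grip":88},{"xyz":[34.5,32.5,0],"yaw":0,"grip":88},{"xyz":[34.5,32.5,0],"yaw":0,"grip":88},{"xyz":[34.5,32.5,0],"yaw":0,"grip":88},{"xyz":[34.5,32.5,0],"yaw":0,"grip":88},{"xyz":[34.5,32.5,0],"yaw":0,"grip":88},{"xyz":[34.5,32.5,0],"yaw":0,"grip":88},{"xyz":[34.5,33,0],"yaw":0,"grip":88},{"xyz":[0,0,0],"yaw":0,"grip":88}], newtons=30)

```text
time: 1.1
tcp_pos: [485.6, -245.2, 278.3]
orientation: [-3.08, -0.611, -0.001]
ft_force: [-0.7, -0.2, 1.2]
grip_width: 87.9
grasp_force: 0.0
```

Emit:
arm_command(deltas=[{"xyz":[0,0,0],"yaw":0,"grip":88},{"xyz":[0,0,0],"yaw":0,"grip":88},{"xyz":[0,0,-20],"yaw":0,"grip":88},{"xyz":[0,0,-20],"yaw":0,"grip":88},{"xyz":[0,0,-20],"yaw":0,"grip":88},{"xyz":[0,0,-20],"yaw":0,"grip":88},{"xyz":[0,0,-10],"yaw":0,"grip":88},{"xyz":[0,0,0],"yaw":0,"grip":88},{"xyz":[0,0,0],"yaw":0,"grip":88},{"xyz":[0,0,0],"yaw":0,"grip":88}])

```text
time: 2.1
tcp_pos: [483.2, -249.6, 189.8]
orientation: [3.082, 0.601, 0.002]
ft_force: [-0.1, 1.1, 0.7]
grip_width: 88.1
grasp_force: 0.0
```

Emit:
arm_command(deltas=[{"xyz":[0,0.5,-15],"yaw":0,"grip":88},{"xyz":[0,0,-15],"yaw":0,"grip":88},{"xyz":[0,0,-15],"yaw":0,"grip":88},{"xyz":[0,0,-15],"yaw":0,"grip":88},{"xyz":[0,0,-10],"yaw":0,"grip":88},{"xyz":[0,0,-10],"yaw":0,"grip":88},{"xyz":[0,0,0],"yaw":0,"grip":88},{"xyz":[0,0,0],"yaw":0,"grip":88},{"xyz":[0,0,0],"yaw":0,"grip":60},{"xyz":[0,0,0],"yaw":0,"grip":45}], newtons=35)

```text
time: 3.1
tcp_pos: [483.2, -248.7, 109.3]
orientation: [3.082, 0.602, 0.001]
ft_force: [-0.4, 0.1, -0.5]
grip_width: 73.9
grasp_force: 0.0
```

Emit:
arm_command(deltas=[{"xyz":[0,0,0],"yaw":0,"grip":36},{"xyz":[0,0,0],"yaw":0,"grip":36},{"xyz":[0,0,0],"yaw":0,"grip":36},{"xyz":[0,0,0],"yaw":0,"grip":36},{"xyz":[0,0,0],"yaw":0,"grip":36},{"xyz":[0,0,0],"yaw":0,"grip":36},{"xyz":[0,0,0],"yaw":0,"grip":36},{"xyz":[0,0,0],"yaw":0,"grip":36},{"xyz":[0,0,0],"yaw":0,"grip":36},{"xyz":[0,0,0],"yaw":0,"grip":36}], newtons=35)

```text
time: 4.1
tcp_pos: [482.9, -248.5, 108.7]
orientation: [-3.083, -0.602, 0.0]
ft_force: [-0.1, 1.1, 0.6]
grip_width: 39.2
grasp_force: 35.0
```

Emit:
arm_command(deltas=[{"xyz":[0,0,5],"yaw":0,"grip":36},{"xyz":[0,0,10],"yaw":0,"grip":36},{"xyz":[0,0,15],"yaw":0,"grip":36},{"xyz":[0,0,20],"yaw":0,"grip":36},{"xyz":[0,0,20],"yaw":0,"grip":36},{"xyz":[0,0,20],"yaw":0,"grip":36},{"xyz":[0,0,20],"yaw":0,"grip":36},{"xyz":[0,0,15],"yaw":0,"grip":36},{"xyz":[0,0,10],"yaw":0,"grip":36},{"xyz":[0,0,0],"yaw":0,"grip":36}])

```text
time: 5.1
tcp_pos: [483.2, -248.8, 245.0]
orientation: [3.082, 0.602, 0.002]
ft_force: [0.4, -0.3, -4.1]
grip_width: 39.4
grasp_force: 35.0
```

Emit:
arm_command(deltas=[{"xyz":[5,20,0],"yaw":0,"grip":36},{"xyz":[10,40,0],"yaw":0,"grip":36},{"xyz":[12,45,0],"yaw":0,"grip":36},{"xyz":[12,45,0],"yaw":0,"grip":36},{"xyz":[12,45,0],"yaw":0,"grip":36},{"xyz":[12,45,0],"yaw":0,"grip":36},{"xyz":[10,45,0],"yaw":0,"grip":36},{"xyz":[10,40,0],"yaw":0,"grip":36},{"xyz":[5,20,0],"yaw":0,"grip":36},{"xyz":[0,0,0],"yaw":0,"grip":36}])

```text
time: 6.1
tcp_pos: [570.8, 99.1, 242.4]
orientation: [-3.081, -0.608, 0.003]
ft_force: [-0.3, 0.2, -5.6]
grip_width: 39.2
grasp_force: 35.0
```

```bash
python3 - <<'E'
from h import *
o=readout.get_obs(); t=o["tcp_pos"]; print(o["time"],t,o["ft_force"],o["orientation"])
c=shot("scene"); f=t-[0,0,20]
uv=proj(c,f)[0]; print(uv)
u,v=uv.round().astype(int)
im=c["img"][v-50:v+50,u-66:u+66,::-1]; im=cv2.resize(im,(792,600),interpolation=cv2.INTER_CUBIC)
cv2.imwrite("pics/lift.png",np.clip(im*1.7,0,255).astype(np.uint8)); np.save("u.npy",[u,v])
E
```

```text
6.1 [570.75416644  99.06926985 242.42093583] [-0.28422182  0.18198293 -5.57453559] [-3.08121725e+00 -6.07687663e-01  3.05448481e-03]
[378.29507367 195.65139213]
```

View pics/lift.png

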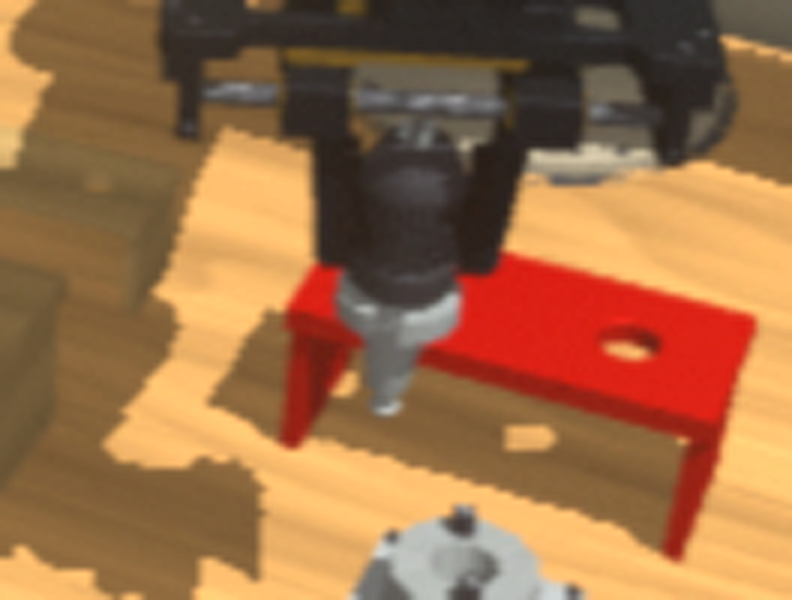

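The lift picture shows the chuck straight in the gripper, with its flange at about (400,310) in the crop and the slot not very distinct. I'll unwrap the flange rim numerically in both pictures to get the slot angle.

```bash
python3 - <<'E'
from h import *
c=shot("scene"); o=readout.get_obs(); t=o["tcp_pos"]; print(t)
c0=dict(c); c0["img"]=cv2.imread("pics/scene0.png")[...,::-1]
cm=-np.array(c["R"]).T@c["t"]
ths=np.arange(-70,131,5)
def prof(c,ax,zs,rs):
    g=cv2.cvtColor(c["img"].copy(),cv2.COLOR_RGB2HSV).astype(np.float32)
    out=[]
    for r,z in zip(rs,zs):
        P=np.c_[ax[0]+r*np.cos(np.radians(ths)),ax[1]+r*np.sin(np.radians(ths)),np.full(len(ths),z)]
        q=proj(c,P).astype(np.float32)
        out.append([cv2.remap(g[...,k],q[:,0].copy(),q[:,1].copy(),cv2.INTER_LINEAR).ravel() for k in(1,2)])
    return np.array(out)
# the orig: flange z 85..95 ; lifted: underside = tcp-23.7
for nm,cc,ax,zb in(("orig",c0,(482.9,-248.6),85),("lift",c,t,t[2]-23.7)):
    p=prof(cc,ax,[zb+9,zb+5,zb+2],[22.5,22.5,22.5])
    print(nm)
    for i,a in enumerate(ths): print(a,*["%d/%d"%tuple(p[k,:,i]) for k in range(3)],end=" | " if i%2==0 else "\n")
E
```

```text
[570.60138485  96.39064832 242.78618632]
orig
-70 75/60 52/70 38/77 | -65 70/63 50/74 37/79
-60 66/67 49/76 48/76 | -55 60/71 45/78 56/73
-50 54/74 46/77 60/69 | -45 45/76 47/72 66/69
-40 34/78 49/70 66/68 | -35 31/78 47/70 66/70
-30 28/76 41/68 63/71 | -25 20/77 33/64 61/70
-20 19/77 35/67 59/74 | -15 18/76 31/68 56/77
-10 19/72 32/67 67/83 | -5 22/67 39/69 79/90
0 27/65 55/77 101/102 | 5 32/64 75/88 114/110
10 32/67 82/94 113/112 | 15 29/71 75/95 97/107
20 21/75 53/90 72/99 | 25 14/81 26/85 39/90
30 11/86 13/83 26/87 | 35 11/89 10/83 26/87
40 10/90 13/85 32/89 | 45 8/91 12/86 37/91
50 6/92 12/86 39/93 | 55 8/94 14/87 38/92
60 9/93 13/87 32/90 | 65 10/93 10/86 30/89
70 8/93 13/86 36/91 | 75 7/93 18/86 40/92
80 9/91 23/86 47/93 | 85 12/91 28/86 55/95
90 21/91 37/88 63/97 | 95 26/91 42/87 67/96
100 35/94 47/87 69/95 | 105 48/99 56/92 71/95
110 57/102 64/95 73/94 | 115 65/105 68/98 75/96
120 71/108 69/101 76/97 | 125 72/109 69/103 73/98
130 72/108 65/105 68/100 | lift
-70 127/91 135/89 142/89 | -65 125/90 129/86 136/84
-60 110/85 117/84 123/78 | -55 83/77 93/79 110/77
-50 52/72 66/70 93/73 | -45 23/73 40/63 81/69
-40 18/73 34/62 70/65 | -35 12/78 28/62 56/63
-30 10/82 21/62 36/61 | -25 8/83 17/62 39/62
-20 6/87 15/64 41/65 | -15 6/85 15/66 31/67
-10 7/79 14/69 29/69 | -5 11/71 12/69 22/67
0 15/65 11/68 17/63 | 5 14/65 11/70 18/62
10 12/68 12/69 19/63 | 15 10/72 12/69 15/65
20 9/80 9/72 10/71 | 25 7/91 4/81 8/80
30 4/100 4/87 7/85 | 35 3/100 6/89 6/86
40 5/101 6/89 11/88 | 45 3/99 5/90 22/90
50 5/100 4/90 30/92 | 55 5/101 3/90 26/92
60 5/101 5/90 25/92 | 65 7/100 9/90 37/94
70 10/100 10/89 35/93 | 75 11/101 18/90 51/95
80 34/105 37/93 57/95 | 85 50/106 70/99 69/97
90 61/107 86/104 93/101 | 95 92/106 95/107 113/105
100 112/104 98/109 115/108 | 105 130/101 98/111 112/109
110 132/96 103/107 98/109 | 115 148/96 97/102 81/109
120 163/94 86/92 60/103 | 125 157/86 67/75 42/97
130 151/77 80/70 36/87 |
```

The slot is at about 8° in world and the dogs at about 22.6°, so the chuck needs roughly +15°. I'll pre-turn about 7°, centre over the bore and start down.

Emit:
arm_command(deltas=[{"xyz":[3,15,0],"yaw":0.04,"grip":36},{"xyz":[4,16,0],"yaw":0.04,"grip":36},{"xyz":[3.5,14.8,0],"yaw":0.04,"grip":36},{"xyz":[0,0,0],"yaw":0,"grip":36},{"xyz":[0,0,0],"yaw":0,"grip":36},{"xyz":[0,0,-10],"yaw":0,"grip":36},{"xyz":[0,0,-15],"yaw":0,"grip":36},{"xyz":[0,0,-15],"yaw":0,"grip":36},{"xyz":[0,0,-5],"yaw":0,"grip":36},{"xyz":[0,0,0],"yaw":0,"grip":36}])

```text
time: 7.2
tcp_pos: [581.1, 141.9, 197.9]
orientation: [-3.042, -0.785, 0.003]
ft_force: [0.4, -1.2, -4.7]
grip_width: 39.2
grasp_force: 35.0
```

```bash
python3 - <<'E'
from h import *
o=readout.get_obs(); t=o["tcp_pos"]; print(o["time"],t,o["ft_force"])
c=shot("scene"); W=cloud(c); P=W.reshape(-1,3)
h=np.hypot(P[:,0]-t[0],P[:,1]-t[1])
from scipy.optimize import least_squares
cm=-np.array(c["R"]).T@c["t"]
def fit(m,r):
    Q=P[m]; s=least_squares(lambda p:np.hypot(Q[:,0]-p[0],Q[:,1]-p[1])-r,t[:2],loss="soft_l1"); return s.x.round(1),m.sum(),np.abs(s.fun).mean().round(2)
zb=t[2]-23.7
print("chuck body",fit((h<24)&(P[:,2]>zb+12)&(P[:,2]<zb+22),20))
print("flange",fit((h<28)&(P[:,2]>zb+1)&(P[:,2]<zb+8),23))
print("spindle",fit((h<33)&(h>26)&(P[:,2]>97)&(P[:,2]<116),29.5))
n=P[(h<33)&(np.abs(P[:,2]-120)<2.5)]; print("nose",n.mean(0),cv2.minEnclosingCircle(n[:,:2].astype(np.float32)))
u,v=proj(c,t-[0,0,35])[0].round().astype(int)
im=cv2.resize(c["img"][v-38:v+38,u-50:u+50,::-1],(790,600),interpolation=cv2.INTER_CUBIC)
cv2.imwrite("pics/over.png",np.clip(im*1.7,0,255).astype(np.uint8))
E
```

```text
7.2 [581.1488076  141.88084681 197.871407  ] [ 0.37513839 -1.15754171 -4.71194562]
chuck body (array([580.8, 140.1]), np.int64(46), np.float64(0.81))
flange (array([579.4, 139.2]), np.int64(56), np.float64(2.59))
spindle (array([581.9, 140. ]), np.int64(155), np.float64(0.85))
nose [586.24969602 141.15109895 119.31925044] ((583.4430541992188, 139.50173950195312), 29.897899627685547)
```

View pics/over.png

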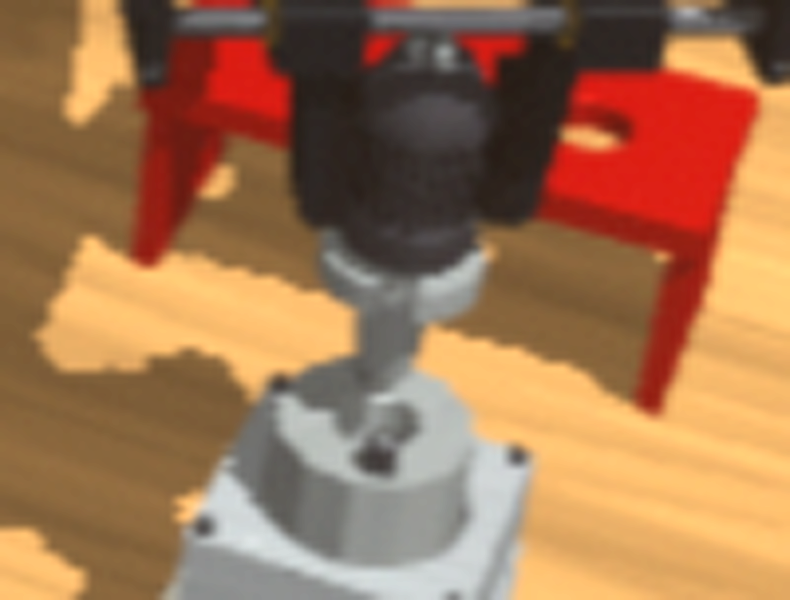

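The picture shows the stud end just over the bore mouth (380,390 against 390,420), with the slot facing the camera at about (392,280). In the scene camera the chuck and spindle agree within 1 mm. I'll lower it gently.

Emit:
arm_command(deltas=[{"xyz":[0.5,0,-3],"yaw":0,"grip":36},{"xyz":[0,0,-4],"yaw":0,"grip":36},{"xyz":[0,0,-4],"yaw":0,"grip":36},{"xyz":[0,0,-4],"yaw":0,"grip":36},{"xyz":[0,0,-4],"yaw":0,"grip":36},{"xyz":[0,0,-4],"yaw":0,"grip":36},{"xyz":[0,0,-4],"yaw":0,"grip":36},{"xyz":[0,0,-4],"yaw":0,"grip":36},{"xyz":[0,0,-3],"yaw":0,"grip":36},{"xyz":[0,0,0],"yaw":0,"grip":36}])

```text
time: 8.25
tcp_pos: [581.8, 142.2, 164.2]
orientation: [-3.041, -0.786, 0.001]
ft_force: [1.2, -0.2, -5.0]
grip_width: 38.8
grasp_force: 35.0
```

Emit:
arm_command(deltas=[{"xyz":[0,0,-1.5],"yaw":0,"grip":36},{"xyz":[0,0,-1.5],"yaw":0,"grip":36},{"xyz":[0,0,-1.5],"yaw":0,"grip":36},{"xyz":[0,0,-1.5],"yaw":0,"grip":36},{"xyz":[0,0,-1],"yaw":0,"grip":36},{"xyz":[0,0,-1],"yaw":0,"grip":36},{"xyz":[0,0,0],"yaw":0,"grip":36},{"xyz":[0,0,0],"yaw":0,"grip":36},{"xyz":[0,0,0],"yaw":0,"grip":36},{"xyz":[0,0,0],"yaw":0,"grip":36}])

```text
time: 9.25
tcp_pos: [582.0, 142.2, 156.8]
orientation: [3.042, 0.786, 0.0]
ft_force: [-0.0, -0.0, -4.9]
grip_width: 39.2
grasp_force: 35.0
```

Emit:
arm_command(deltas=[{"xyz":[0,0,-0.5],"yaw":0,"grip":36},{"xyz":[0,0,0],"yaw":0,"grip":36},{"xyz":[0,0,-0.5],"yaw":0,"grip":36},{"xyz":[0,0,0],"yaw":0,"grip":36},{"xyz":[0,0,-0.5],"yaw":0,"grip":36},{"xyz":[0,0,0],"yaw":0,"grip":36},{"xyz":[0,0,0],"yaw":0,"grip":36},{"xyz":[0,0,0],"yaw":0,"grip":36},{"xyz":[0,0,0],"yaw":0,"grip":36},{"xyz":[0,0,0],"yaw":0,"grip":36}])

```text
time: 10.25
tcp_pos: [582.0, 142.2, 155.3]
orientation: [3.042, 0.786, 0.0]
ft_force: [0.1, -0.3, -5.3]
grip_width: 39.3
grasp_force: 35.0
```

Emit:
arm_command(deltas=[{"xyz":[0,0,-0.5],"yaw":0,"grip":36},{"xyz":[0,0,0],"yaw":0,"grip":36},{"xyz":[0,0,-0.5],"yaw":0,"grip":36},{"xyz":[0,0,0],"yaw":0,"grip":36},{"xyz":[0,0,-0.3],"yaw":0,"grip":36},{"xyz":[0,0,0],"yaw":0,"grip":36},{"xyz":[0,0,0],"yaw":0,"grip":36},{"xyz":[0,0,0],"yaw":0,"grip":36},{"xyz":[0,0,0],"yaw":0,"grip":36},{"xyz":[0,0,0],"yaw":0,"grip":36}])

```text
time: 11.25
tcp_pos: [582.0, 142.2, 154.0]
orientation: [-3.042, -0.786, -0.0]
ft_force: [0.0, 0.8, -5.7]
grip_width: 39.6
grasp_force: 35.0
```

Emit:
arm_command(deltas=[{"xyz":[0,0,-0.3],"yaw":0,"grip":36},{"xyz":[0,0,0],"yaw":0,"grip":36},{"xyz":[0,0,-0.3],"yaw":0,"grip":36},{"xyz":[0,0,0],"yaw":0,"grip":36},{"xyz":[0,0,0],"yaw":0,"grip":36},{"xyz":[0,0,0],"yaw":0,"grip":36},{"xyz":[0,0,0],"yaw":0,"grip":36},{"xyz":[0,0,0],"yaw":0,"grip":36},{"xyz":[0,0,0],"yaw":0,"grip":36},{"xyz":[0,0,0],"yaw":0,"grip":36}])

```text
time: 12.25
tcp_pos: [582.1, 142.3, 153.5]
orientation: [3.042, 0.786, 0.001]
ft_force: [0.7, -0.2, -0.0]
grip_width: 39.3
grasp_force: 35.0
```

Contact, with about 5 N resting on the dogs. Now I'll turn slowly.

Emit:
arm_command(deltas=[{"xyz":[0,0,0],"yaw":0.015,"grip":36},{"xyz":[0,0,0],"yaw":0.015,"grip":36},{"xyz":[0,0,0],"yaw":0.015,"grip":36},{"xyz":[0,0,0],"yaw":0.015,"grip":36},{"xyz":[0,0,0],"yaw":0.015,"grip":36},{"xyz":[0,0,0],"yaw":0.015,"grip":36},{"xyz":[0,0,0],"yaw":0,"grip":36},{"xyz":[0,0,0],"yaw":0,"grip":36},{"xyz":[0,0,0],"yaw":0,"grip":36},{"xyz":[0,0,0],"yaw":0,"grip":36}])

```text
time: 13.25
tcp_pos: [581.9, 142.3, 153.3]
orientation: [-3.003, -0.922, 0.0]
ft_force: [0.4, -0.7, -4.9]
grip_width: 39.5
grasp_force: 35.0
```

Emit:
arm_command(deltas=[{"xyz":[0,0,0],"yaw":0.015,"grip":36},{"xyz":[0,0,0],"yaw":0.015,"grip":36},{"xyz":[0,0,0],"yaw":0,"grip":36},{"xyz":[0,0,0],"yaw":0,"grip":36},{"xyz":[0,0,0],"yaw":0,"grip":36},{"xyz":[0,0,0],"yaw":0,"grip":36},{"xyz":[0,0,0],"yaw":0,"grip":36},{"xyz":[0,0,0],"yaw":0,"grip":36},{"xyz":[0,0,0],"yaw":0,"grip":36},{"xyz":[0,0,0],"yaw":0,"grip":36}])

```text
time: 14.25
tcp_pos: [581.9, 142.3, 153.3]
orientation: [-2.989, -0.967, 0.0]
ft_force: [-0.4, 0.6, -5.2]
grip_width: 39.1
grasp_force: 35.0
```

The load is gone, so the slots seem aligned. I'll probe downward gently.

Emit:
arm_command(deltas=[{"xyz":[0,0,-0.3],"yaw":0,"grip":36},{"xyz":[0,0,0],"yaw":0,"grip":36},{"xyz":[0,0,-0.3],"yaw":0,"grip":36},{"xyz":[0,0,0],"yaw":0,"grip":36},{"xyz":[0,0,0],"yaw":0,"grip":36},{"xyz":[0,0,0],"yaw":0,"grip":36},{"xyz":[0,0,0],"yaw":0,"grip":36},{"xyz":[0,0,0],"yaw":0,"grip":36},{"xyz":[0,0,0],"yaw":0,"grip":36},{"xyz":[0,0,0],"yaw":0,"grip":36}])

```text
time: 15.25
tcp_pos: [582.0, 142.3, 152.8]
orientation: [-2.989, -0.967, -0.0]
ft_force: [0.9, -0.8, -6.6]
grip_width: 39.0
grasp_force: 35.0
```

Emit:
arm_command(deltas=[{"xyz":[0,0,-0.3],"yaw":0,"grip":36},{"xyz":[0,0,-0.3],"yaw":0,"grip":36},{"xyz":[0,0,-0.3],"yaw":0,"grip":36},{"xyz":[0,0,-0.3],"yaw":0,"grip":36},{"xyz":[0,0,-0.3],"yaw":0,"grip":36},{"xyz":[0,0,0],"yaw":0,"grip":36},{"xyz":[0,0,0],"yaw":0,"grip":36},{"xyz":[0,0,0],"yaw":0,"grip":36},{"xyz":[0,0,0],"yaw":0,"grip":36},{"xyz":[0,0,0],"yaw":0,"grip":36}])

```text
time: 16.25
tcp_pos: [582.0, 142.3, 151.3]
orientation: [-2.989, -0.967, -0.0]
ft_force: [-0.6, -0.1, -6.0]
grip_width: 38.9
grasp_force: 35.0
```

Emit:
arm_command(deltas=[{"xyz":[0,0,-0.4],"yaw":0,"grip":36},{"xyz":[0,0,-0.4],"yaw":0,"grip":36},{"xyz":[0,0,-0.4],"yaw":0,"grip":36},{"xyz":[0,0,-0.4],"yaw":0,"grip":36},{"xyz":[0,0,-0.4],"yaw":0,"grip":36},{"xyz":[0,0,0],"yaw":0,"grip":36},{"xyz":[0,0,0],"yaw":0,"grip":36},{"xyz":[0,0,0],"yaw":0,"grip":36},{"xyz":[0,0,0],"yaw":0,"grip":36},{"xyz":[0,0,0],"yaw":0,"grip":36}])

```text
time: 17.25
tcp_pos: [582.0, 142.3, 149.3]
orientation: [2.989, 0.967, 0.0]
ft_force: [1.3, -0.1, -5.9]
grip_width: 38.8
grasp_force: 35.0
```

```bash
python3 -c "
from h import *
o=readout.get_obs();print(o['tcp_pos'],o['ft_force'],o['torque'])"
```

```text
[582.00480072 142.25512356 149.27960357] [ 1.30667954 -0.12982773 -5.8832578 ] [-0.00506642 -0.20356408  0.04093413]
```

Emit:
arm_command(deltas=[{"xyz":[0,0,-0.3],"yaw":0,"grip":36},{"xyz":[0,0,-0.3],"yaw":0,"grip":36},{"xyz":[0,0,-0.3],"yaw":0,"grip":36},{"xyz":[0,0,-0.3],"yaw":0,"grip":36},{"xyz":[0,0,0],"yaw":0,"grip":36},{"xyz":[0,0,0],"yaw":0,"grip":36},{"xyz":[0,0,0],"yaw":0,"grip":36},{"xyz":[0,0,0],"yaw":0,"grip":36},{"xyz":[0,0,0],"yaw":0,"grip":36},{"xyz":[0,0,0],"yaw":0,"grip":36}])

```text
time: 18.25
tcp_pos: [582.0, 142.2, 148.0]
orientation: [2.989, 0.967, 0.0]
ft_force: [2.8, -0.8, -4.8]
grip_width: 39.4
grasp_force: 35.0
```

Emit:
arm_command(deltas=[{"xyz":[0,0,-0.3],"yaw":0,"grip":36},{"xyz":[0,0,-0.3],"yaw":0,"grip":36},{"xyz":[0,0,0],"yaw":0,"grip":36},{"xyz":[0,0,0],"yaw":0,"grip":36},{"xyz":[0,0,0],"yaw":0,"grip":36},{"xyz":[0,0,0],"yaw":0,"grip":36},{"xyz":[0,0,0],"yaw":0,"grip":36},{"xyz":[0,0,0],"yaw":0,"grip":36},{"xyz":[0,0,0],"yaw":0,"grip":36},{"xyz":[0,0,0],"yaw":0,"grip":36}])

```text
time: 19.25
tcp_pos: [582.0, 142.2, 147.5]
orientation: [2.989, 0.967, 0.0]
ft_force: [3.6, -1.2, -5.2]
grip_width: 39.3
grasp_force: 35.0
```

Emit:
arm_command(deltas=[{"xyz":[0.2,-0.1,-0.3],"yaw":0,"grip":36},{"xyz":[0,0,-0.3],"yaw":0,"grip":36},{"xyz":[0,0,0],"yaw":0,"grip":36},{"xyz":[0,0,0],"yaw":0,"grip":36},{"xyz":[0,0,0],"yaw":0,"grip":36},{"xyz":[0,0,0],"yaw":0,"grip":36},{"xyz":[0,0,0],"yaw":0,"grip":36},{"xyz":[0,0,0],"yaw":0,"grip":36},{"xyz":[0,0,0],"yaw":0,"grip":36},{"xyz":[0,0,0],"yaw":0,"grip":36}])

```text
time: 20.25
tcp_pos: [582.1, 142.2, 146.8]
orientation: [-2.989, -0.967, 0.0]
ft_force: [3.4, -0.6, -4.8]
grip_width: 39.4
grasp_force: 35.0
```

```bash
python3 - <<'E'
from h import *
o=readout.get_obs(); t=o["tcp_pos"]; print(o["time"],t,o["ft_force"],o["torque"])
c=shot("scene")
u,v=proj(c,t-[0,0,15])[0].round().astype(int)
im=cv2.resize(c["img"][v-38:v+38,u-50:u+50,::-1],(790,600),interpolation=cv2.INTER_CUBIC)
cv2.imwrite("pics/in.png",np.clip(im*1.7,0,255).astype(np.uint8))
E
```

```text
20.25 [582.14505523 142.15846111 146.8020914 ] [ 3.43722842 -0.63032111 -4.83120548] [-0.16079028 -0.69993653  0.05354462]
```

View pics/in.png

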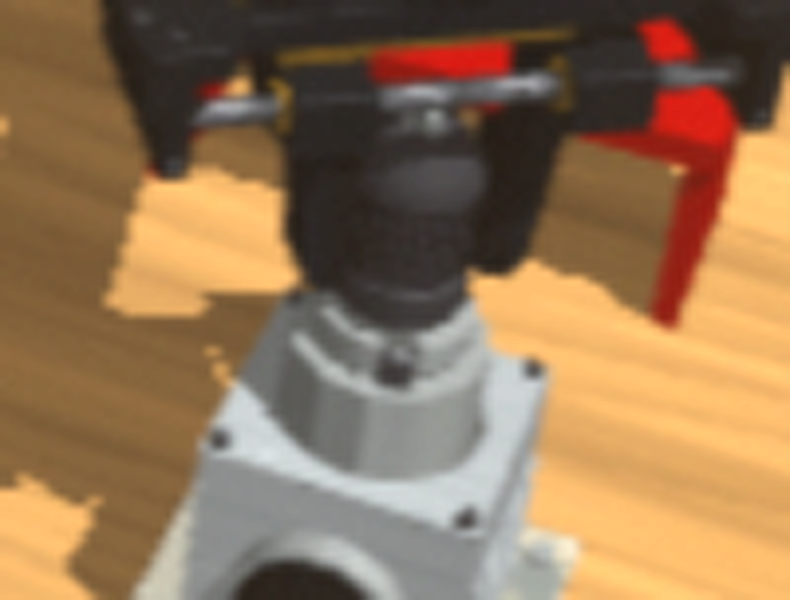

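The picture shows the dog (398,362) inside the flange slot and the flange just above the spindle face. I'll ease the side load and press on.

Emit:
arm_command(deltas=[{"xyz":[0.3,0,0],"yaw":0,"grip":36},{"xyz":[0,0,-0.3],"yaw":0,"grip":36},{"xyz":[0,0,-0.3],"yaw":0,"grip":36},{"xyz":[0,0,0],"yaw":0,"grip":36},{"xyz":[0,0,0],"yaw":0,"grip":36},{"xyz":[0,0,0],"yaw":0,"grip":36},{"xyz":[0,0,0],"yaw":0,"grip":36},{"xyz":[0,0,0],"yaw":0,"grip":36},{"xyz":[0,0,0],"yaw":0,"grip":36},{"xyz":[0,0,0],"yaw":0,"grip":36}])

```text
time: 21.3
tcp_pos: [582.4, 142.2, 146.2]
orientation: [-2.989, -0.967, 0.0]
ft_force: [1.7, 0.1, -5.5]
grip_width: 39.3
grasp_force: 35.0
```

Emit:
arm_command(deltas=[{"xyz":[0,0,-0.3],"yaw":0,"grip":36},{"xyz":[0,0,-0.3],"yaw":0,"grip":36},{"xyz":[0,0,0],"yaw":0,"grip":36},{"xyz":[0,0,0],"yaw":0,"grip":36},{"xyz":[0,0,0],"yaw":0,"grip":36},{"xyz":[0,0,0],"yaw":0,"grip":36},{"xyz":[0,0,0],"yaw":0,"grip":36},{"xyz":[0,0,0],"yaw":0,"grip":36},{"xyz":[0,0,0],"yaw":0,"grip":36},{"xyz":[0,0,0],"yaw":0,"grip":36}])

```text
time: 22.3
tcp_pos: [582.5, 142.2, 145.7]
orientation: [2.989, 0.967, 0.0]
ft_force: [1.2, -0.1, -1.6]
grip_width: 39.2
grasp_force: 35.0
```

Emit:
arm_command(deltas=[{"xyz":[0,0,-0.3],"yaw":0,"grip":36},{"xyz":[0,0,-0.3],"yaw":0,"grip":36},{"xyz":[0,0,0],"yaw":0,"grip":36},{"xyz":[0,0,0],"yaw":0,"grip":36},{"xyz":[0,0,0],"yaw":0,"grip":36},{"xyz":[0,0,0],"yaw":0,"grip":36},{"xyz":[0,0,0],"yaw":0,"grip":36},{"xyz":[0,0,0],"yaw":0,"grip":36},{"xyz":[0,0,0],"yaw":0,"grip":36},{"xyz":[0,0,0],"yaw":0,"grip":36}])

```text
time: 23.3
tcp_pos: [582.6, 142.2, 145.5]
orientation: [2.989, 0.967, 0.001]
ft_force: [0.2, 2.6, 5.5]
grip_width: 39.3
grasp_force: 35.0
```

Emit:
arm_command(deltas=[{"xyz":[0,0,-0.4],"yaw":0,"grip":36},{"xyz":[0,0,-0.4],"yaw":0,"grip":36},{"xyz":[0,0,0],"yaw":0,"grip":36},{"xyz":[0,0,0],"yaw":0,"grip":36},{"xyz":[0,0,0],"yaw":0,"grip":36},{"xyz":[0,0,0],"yaw":0,"grip":36},{"xyz":[0,0,0],"yaw":0,"grip":36},{"xyz":[0,0,0],"yaw":0,"grip":36},{"xyz":[0,0,0],"yaw":0,"grip":36},{"xyz":[0,0,0],"yaw":0,"grip":36}])

```text
time: 24.3
tcp_pos: [582.7, 142.3, 145.3]
orientation: [2.989, 0.967, 0.002]
ft_force: [-1.0, 1.7, 10.0]
grip_width: 39.4
grasp_force: 35.0
```

Emit:
arm_command(deltas=[{"xyz":[0,0,0.4],"yaw":0,"grip":36},{"xyz":[0,0,0.4],"yaw":0,"grip":36},{"xyz":[0,0,0.4],"yaw":0,"grip":36},{"xyz":[0,0,0.2],"yaw":0,"grip":36},{"xyz":[0,0,0],"yaw":0,"grip":36},{"xyz":[0,0,0],"yaw":0,"grip":36},{"xyz":[0,0,0],"yaw":0,"grip":36},{"xyz":[0,0,0],"yaw":0,"grip":36},{"xyz":[0,0,0],"yaw":0,"grip":36},{"xyz":[0,0,0],"yaw":0,"grip":36}])

```text
time: 25.3
tcp_pos: [582.5, 142.2, 145.5]
orientation: [-2.989, -0.967, 0.0]
ft_force: [3.9, 3.3, -1.8]
grip_width: 39.3
grasp_force: 35.0
```

Emit:
arm_command(deltas=[{"xyz":[0,0,0.4],"yaw":0,"grip":36},{"xyz":[0,0,0.4],"yaw":0,"grip":36},{"xyz":[0,0,0],"yaw":0,"grip":36},{"xyz":[0,0,0],"yaw":0,"grip":36},{"xyz":[0,0,0],"yaw":0,"grip":36},{"xyz":[0,0,0],"yaw":0,"grip":36},{"xyz":[0,0,0],"yaw":0,"grip":36},{"xyz":[0,0,0],"yaw":0,"grip":36},{"xyz":[0,0,0],"yaw":0,"grip":36},{"xyz":[0,0,0],"yaw":0,"grip":36}])

```text
time: 26.3
tcp_pos: [582.4, 142.1, 145.5]
orientation: [-2.989, -0.967, 0.002]
ft_force: [5.3, 2.9, -6.7]
grip_width: 39.2
grasp_force: 35.0
```

Emit:
arm_command(deltas=[{"xyz":[0,0,0.3],"yaw":0,"grip":36},{"xyz":[0,0,0.2],"yaw":0,"grip":36},{"xyz":[0,0,0],"yaw":0,"grip":36},{"xyz":[0,0,0],"yaw":0,"grip":36},{"xyz":[0,0,0],"yaw":0,"grip":36},{"xyz":[0,0,0],"yaw":0,"grip":36},{"xyz":[0,0,0],"yaw":0,"grip":36},{"xyz":[0,0,0],"yaw":0,"grip":36},{"xyz":[0,0,0],"yaw":0,"grip":36},{"xyz":[0,0,0],"yaw":0,"grip":36}])

```text
time: 27.3
tcp_pos: [582.3, 142.1, 145.6]
orientation: [-2.989, -0.967, 0.002]
ft_force: [5.8, 4.1, -8.9]
grip_width: 39.3
grasp_force: 35.0
```

It holds at 145.5 against a pull, so the catch has it. I'll push lightly once more and then release.

Emit:
arm_command(deltas=[{"xyz":[0,0,-0.5],"yaw":0,"grip":36},{"xyz":[0,0,-0.5],"yaw":0,"grip":36},{"xyz":[0,0,-0.5],"yaw":0,"grip":36},{"xyz":[0,0,-0.5],"yaw":0,"grip":36},{"xyz":[0,0,-0.3],"yaw":0,"grip":36},{"xyz":[0,0,0],"yaw":0,"grip":36},{"xyz":[0,0,0],"yaw":0,"grip":36},{"xyz":[0,0,0],"yaw":0,"grip":36},{"xyz":[0,0,0],"yaw":0,"grip":36},{"xyz":[0,0,0],"yaw":0,"grip":36}])

```text
time: 28.3
tcp_pos: [582.5, 142.2, 145.4]
orientation: [2.989, 0.967, 0.001]
ft_force: [1.8, 2.1, 5.6]
grip_width: 39.0
grasp_force: 35.0
```

Emit:
arm_command(deltas=[{"xyz":[0,0,0.4],"yaw":0,"grip":36},{"xyz":[0,0,0.3],"yaw":0,"grip":36},{"xyz":[0,0,0],"yaw":0,"grip":45},{"xyz":[0,0,0],"yaw":0,"grip":60},{"xyz":[0,0,0],"yaw":0,"grip":80},{"xyz":[0,0,0],"yaw":0,"grip":80},{"xyz":[0,0,0],"yaw":0,"grip":80},{"xyz":[0,0,0],"yaw":0,"grip":80},{"xyz":[0,0,0],"yaw":0,"grip":80},{"xyz":[0,0,0],"yaw":0,"grip":80}])

```text
time: 29.3
tcp_pos: [582.4, 142.1, 145.3]
orientation: [2.989, 0.967, -0.0]
ft_force: [1.1, 0.1, -0.2]
grip_width: 79.9
grasp_force: 0.0
```

Emit:
arm_command(deltas=[{"xyz":[0,0,5],"yaw":0,"grip":80},{"xyz":[0,0,15],"yaw":0,"grip":80},{"xyz":[0,0,20],"yaw":0,"grip":80},{"xyz":[0,0,25],"yaw":0,"grip":80},{"xyz":[0,0,25],"yaw":0,"grip":80},{"xyz":[-15,-40,0],"yaw":0,"grip":80},{"xyz":[-20,-45,0],"yaw":0,"grip":80},{"xyz":[-20,-45,0],"yaw":0,"grip":80},{"xyz":[-10,-20,0],"yaw":0,"grip":80},{"xyz":[0,0,0],"yaw":0,"grip":80}])

```text
time: 30.3
tcp_pos: [516.7, -9.9, 236.1]
orientation: [2.99, 0.961, 0.001]
ft_force: [0.7, -0.8, 0.9]
grip_width: 80.2
grasp_force: 0.0
```

```bash
python3 - <<'E'
from h import *
from scipy.optimize import least_squares
L=[]
for n,k in(("scene",(582,142,150)),("top",(582,142,160))):
    c=shot(n); P=cloud(c).reshape(-1,3); h=np.hypot(P[:,0]-582,P[:,1]-142)
    b=P[(h<26)&(P[:,2]>138)&(P[:,2]<180)]
    print(n,"top z",np.sort(P[h<25][:,2])[-6:].round(1))
    for lo,hi in((138,155),(160,180)):
        q=b[(b[:,2]>lo)&(b[:,2]<hi)]
        if len(q)>8: print(lo,len(q),least_squares(lambda p:np.hypot(q[:,0]-p[0],q[:,1]-p[1])-20,[582,142],loss="soft_l1").x)
    u,v=proj(c,k)[0].round().astype(int)
    L.append(cv2.resize(c["img"][v-45:v+45,u-30:u+30,::-1],(400,600),interpolation=cv2.INTER_CUBIC))
cv2.imwrite("pics/end.png",np.clip(np.hstack(L)*1.6,0,255).astype(np.uint8))
o=readout.get_obs(); print(o["time"],o["tcp_pos"],o["ft_force"])
E
```

```text
scene top z [200.1 200.1 200.6 201.  201.1 202. ]
138 110 [582.41816005 140.12528184]
160 139 [582.6597109  140.02033078]
top top z []
30.4 [517.71558448  -7.6858914  235.81149842] [-0.07001516 -0.47832407 -0.08590123]
```

View pics/end.png

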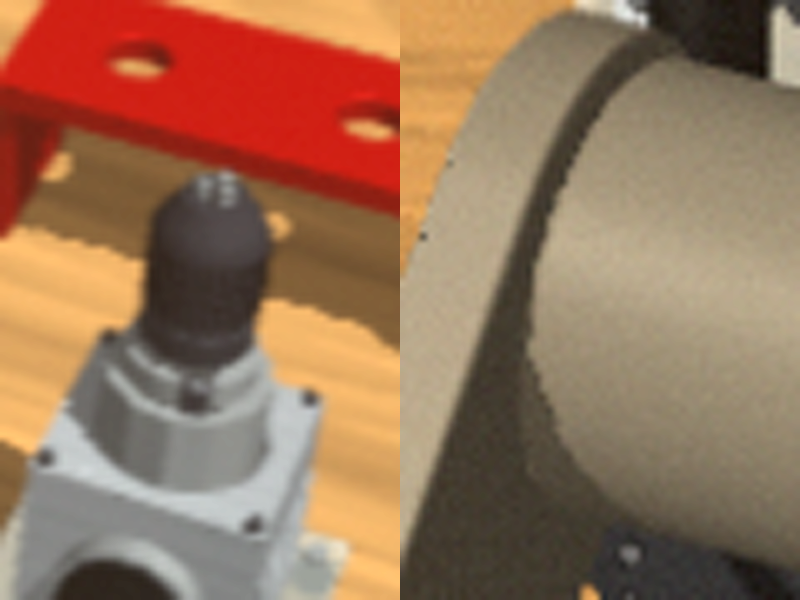

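The chuck stands upright with the dog (195,390) in its slot. Its top is at z ≈ 202, as it should be when fully home, and the gripper is clear.

```bash
python3 -c "
from station import order;print(order.sign_off())"
```

```text
the job is handed in; nothing more can be done
None
```

The chuck is fitted to the rig's spindle: slots over the dogs, held by the catch against an upward pull, standing straight and fully home (top at about 202 mm), let go of, and the job handed in at about 30 s of the 58 s allowed.

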